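# Dock and lock the record-brush heads

## Robot

A 7-joint arm with a two-finger parallel gripper is mounted at the origin on the work surface. World frame = base frame: x ahead of the robot, y to its left, z up, the work surface at z = 0. Lengths are in m, angles in degrees, forces in N, time in s.
With the tool pointing down it reaches from about 0.35 to 0.775 m from the base axis. Payload 3.1 kg.
Tool frame: the origin (TCP) lies midway between the tips of the shut fingers; the grasp point (between the pads) lies 19 mm behind it; z points along the fingers, y is the line along which they close (so a half turn about z gives the same grasp; the last joint's range is limited). The gripper opens to 85 mm and grips with 20 to 120 N. Pads are 22 mm wide; open, the fingers measure 114 mm over their backs; the gripper's body (76 mm by 85 mm) begins 54 mm behind the grasp point. The pads swing forward as they close: fully open they stand 13 mm farther back than shut.
Start: joints at [62.298, 17.813, 0.802, 86.603, -0.252, 75.585, -1.558], TCP at [0.235, -0.497, 0.231] pointing down, gripper open.
Joint ranges: [-154.91, 154.91], [-16.99, 109.72], [-72.82, 74.43], [7.12, 147.25], [-82.49, 262.49], [11.32, 116.49], [-174.64, 174.64]. Speed limits (degrees/s): [159.86, 159.86, 180, 180, 180, 180, 180].

## Interface

Orientations are given as [roll, pitch, yaw] about the fixed x, y, z axes, in that order (R = Rz(yaw) Ry(pitch) Rx(roll)).
In Python, from station import robot, fingers, kin, readout, imaging, order gives the robot as it stands. Calls block until the motion is done:
- robot.movep(position, orientation): joint-space move of the TCP to a pose.
- robot.move_straight(position, orientation=None, velocity=0.15, stop_force=None): straight line of the TCP; orientation=None keeps the orientation; velocity is the mean speed in m/s. With stop_force (N) it stops when the force on the tool has changed by that much, and returns True; else False.
- robot.move_j(angles): joint-space move.
- fingers.ungrasp() and fingers.grasp(strength=None): open the fingers fully, or close them until they stop; strength is the grip in N (None keeps the last).
- robot.sleep(seconds).
- kin.solve_ik(position, orientation): joint angles nearest the present ones, or None.
- readout.sense(): the state.
- imaging.camera(name): name is "side" or "top" or "wrist"; returns the picture (400x640x3 uint8, red, green, blue); there is no depth.
- imaging.camera_info(name): a dict with "intrinsics" (3x3 intrinsics, pixels), "xyz" and "attitude" of the camera in the world. Camera axes: x right, y down, z forward; pixel columns grow to the right and rows downward; lengths in m; the calibration is good to about 2 mm. A picture is of the moment at which its call begins: read the wrist's pose just before it. camera_info takes no time and is no camera call; for the wrist camera it gives the pose at the moment of the call.
A pose or a line that the arm cannot do raises robot.PlanningError and nothing moves.
- order.finish_job(): hands the job in; it is judged then, once.
The state is a dict: "time": time; "qpos": joint angles; "qvel": joint speeds; "effort": joint torques, N m; "tool_pos": TCP position; "eef_rot": TCP orientation; "wrist_force": force on the tool from outside, world axes, zero at the start; "ft_torque": the same for the moment, N m; "gripper_width": finger opening in m; "gripper_force": force on a finger pad.
Only numpy, scipy, OpenCV 4.12 (cv2) and the standard library are available. Lean on these libraries where they do the work, as an engineer would, in place of code of your own. Each camera call takes 0.05 s, during which the arm holds its last target. There are 200 camera calls.

## Task

Put the two washed record-brush heads away to dry: set each one, bristles down, fully home in the dock whose pocket matches its length, and swing that dock's red lever fully shut over it, so that both heads end up locked in. Leave the jar, the spindle weight and the drying peg where they stand.

Things in the scene. Friction and masses are not known exactly. Their poses are not given: they have to be found in the camera images.
- long_head: the long brush head: a blue lacquered wooden block 120 mm long (its x), 46 mm wide (y), 46 mm high in all, black bristle bed underneath; along the top runs a grip rib 26 mm wide, 100 mm long, from 20 mm to 46 mm above the underside. Same colour and shape as the short head, only the length differs. Origin: centre of the underside; z up. Either way round is the same.
- long_dock: the long drying dock, for the long head: a fixed aluminium block 24 mm high, 72 mm wide (y), from x = -74 to +100 mm, with one pocket in its top. Origin: on the table under the pocket's centre; x along the pocket, towards the lever's pivot; z up.
- long_pocket (a point): centre of the floor of the long dock's pocket, 8 mm above the table; axes as the dock. The pocket is 126 x 52 mm (3 mm of play all round the head) and 16 mm deep, with a chamfered mouth; a seated head stands 30 mm proud of the dock, its top 54 mm above the table
- long_pivot (a point): the upright axis of the long dock's locking lever, 82 mm along +x from the pocket's centre, at the underside of the lever's arm, 57 mm above the table (post below it 26 mm across)
- long_knob (a point): middle of the upright round black knob of the long dock's red lever, 18 mm across, 24 mm high (65 to 89 mm above the table), 70 mm from the pivot; the lever's arm under it is flat, 18 to 22 mm wide, 57 to 65 mm above the table
- long_lever (a joint): angle of that lever about its upright pivot, rad: 0 = shut against its stop, arm along the dock from the pivot towards the pocket, lying 3 mm above a seated head's rib; grows to 1.7 as it swings open, clockwise seen from above, towards the dock's +y side; it stays where it is left, and a head that is not fully down blocks it
- short_head: the short brush head: a blue lacquered wooden block 88 mm long (its x), 46 mm wide (y), 46 mm high in all, black bristle bed underneath; along the top runs a grip rib 26 mm wide, 68 mm long, from 20 mm to 46 mm above the underside. Same colour and shape as the long head, only the length differs. Origin: centre of the underside; z up. Either way round is the same.
- short_dock: the short drying dock, for the short head: a fixed aluminium block 24 mm high, 72 mm wide (y), from x = -58 to +84 mm, with one pocket in its top. Origin: on the table under the pocket's centre; x along the pocket, towards the lever's pivot; z up.
- short_pocket (a point): centre of the floor of the short dock's pocket, 8 mm above the table; axes as the dock. The pocket is 94 x 52 mm (3 mm of play all round the head) and 16 mm deep, with a chamfered mouth; a seated head stands 30 mm proud of the dock, its top 54 mm above the table
- short_pivot (a point): the upright axis of the short dock's locking lever, 66 mm along +x from the pocket's centre, at the underside of the lever's arm, 57 mm above the table (post below it 26 mm across)
- short_knob (a point): middle of the upright round black knob of the short dock's red lever, 18 mm across, 24 mm high (65 to 89 mm above the table), 70 mm from the pivot; the lever's arm under it is flat, 18 to 22 mm wide, 57 to 65 mm above the table
- short_lever (a joint): angle of that lever about its upright pivot, rad: 0 = shut against its stop, arm along the dock from the pivot towards the pocket, lying 3 mm above a seated head's rib; grows to 1.7 as it swings open, clockwise seen from above, towards the dock's +y side; it stays where it is left, and a head that is not fully down blocks it
- jar: milky glass jar with aluminium cap, 68 mm across, 85 mm high; bystander; origin under its centre
- weight: steel spindle weight, 72 mm across at the foot, 45 mm high; bystander; origin under its centre
- peg: wooden drying peg: upright 20 mm post on a 70 mm round foot, 105 mm high; bystander; origin under its centre
There are look-alikes about, which are no part of the job. What is shaped like the long_head but green or yellow is not meant.

How it is judged:
By the outcome, as a careful person would: the job done as asked, in the order asked, and still so for the second after the job is handed in, with the robot touching nothing.
It also fails if it takes over 72 s, if anything falls off the work surface, if the arm or the gripper's body presses on something with over 40 N, if the wrist force passes 120 N, or if a joint passes its speed limit or range.

## Working session

There is one attempt and no reset: what is moved stays moved. The work goes in short steps, each a Python script; the robot and the scene stay as the last script left them, time stands still between calls to the robot, and variables do not carry over. Pictures are saved under pics/ and viewed, at most 10 in all, crops included, and the job is handed in when it is done.

```bash
mkdir -p pics
python3 - <<'E'
from station import robot, fingers, kin, readout, imaging, order
import cv2,numpy as np
for n in("top","side"):
    im=imaging.camera(n); cv2.imwrite(f"pics/{n}0.png",im[:,:,::-1])
    i=imaging.camera_info(n); print(n,i)
print(readout.sense())
E
```

```text
top {'intrinsics': array([[363.95498781,   0.        , 328.53569462],
       [  0.        , 363.95498781, 198.11893639],
       [  0.        ,   0.        ,   1.        ]]), 'xyz': array([ 0.46189427, -0.07123612,  0.89368254]), 'attitude': array([-176.84997976,    0.53773437,  -89.72075254])}
side {'intrinsics': array([[478.01293882,   0.        , 313.73133708],
       [  0.        , 478.01293882, 206.45228649],
       [  0.        ,   0.        ,   1.        ]]), 'xyz': array([0.20668835, 0.93331288, 0.67598308]), 'attitude': array([-120.2023313 ,   -0.98465118, -163.77334888])}
{'time': 0.1, 'qpos': array([62.29661593, 17.85581094,  0.80094549, 86.68489406, -0.25386637,
       75.58425797, -1.55639774]), 'qvel': array([ 0.01254314, -0.19823615,  0.04617136, -0.14352775,  0.03632399,
        0.04070199, -0.05180962]), 'effort': array([ 1.12960028e-03, -3.80856586e+01,  1.46872569e-01, -2.31239372e+01,
        1.23106968e-02,  8.14363098e-03, -1.44461944e-05]), 'tool_pos': array([ 0.2349113 , -0.49656787,  0.23031511]), 'eef_rot': array([-1.79876849e+02,  3.19000642e-03,  2.53208899e+01]), 'wrist_force': array([-0.01276299, -0.25566459, -0.01580564]), 'ft_torque': array([ 0.03669729, -0.04144676, -0.00122181]), 'gripper_force': 0.0, 'gripper_width': 0.08581329467993484}
```

View pics/top0.png

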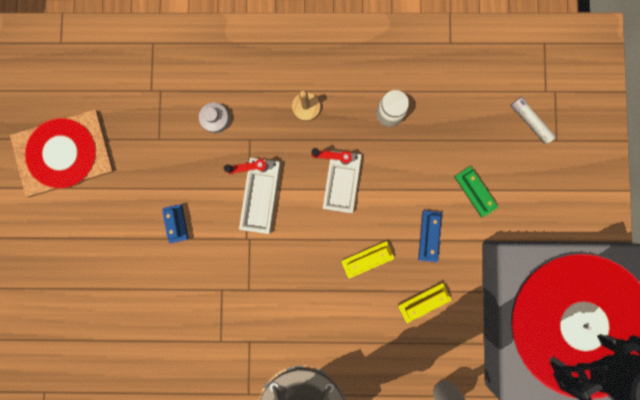

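View pics/side0.png

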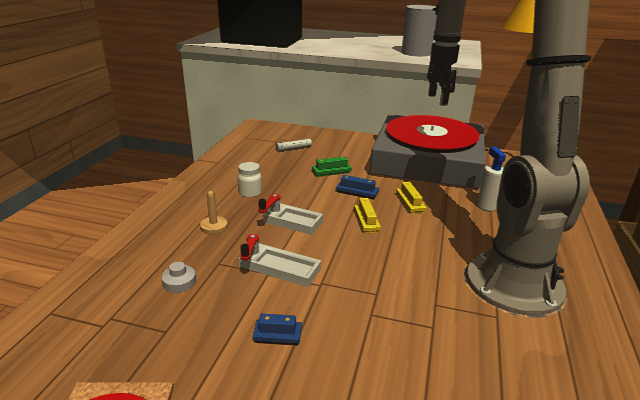

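Candidates in the top view: blue blocks at (430,236), which looks long, and (175,223), which looks short. Look-alikes: green (476,191), yellow (368,259) and (425,302). The long dock is at (262,196) and the short dock at (343,182). Both levers are open to the left (+y). I'll take close wrist views next.

```bash
cat > h.py <<'E'
from station import robot, fingers, kin, readout, imaging, order
import cv2, numpy as np
from scipy.spatial.transform import Rotation as Ro
def ray(info,px,z):
    """pixels (n,2) -> world points on plane height z"""
    K=info["intrinsics"]; R=Ro.from_euler("xyz",info["attitude"],degrees=True).as_matrix()
    px=np.atleast_2d(np.array(px,float)); d=np.c_[px,np.ones(len(px))]@np.linalg.inv(K).T@R.T
    c=np.array(info["xyz"]); return c+d*((z-c[2])/d[:,2:])
def proj(info,P):
    R=Ro.from_euler("xyz",info["attitude"],degrees=True).as_matrix()
    p=(np.atleast_2d(P)-info["xyz"])@R@info["intrinsics"].T; return p[:,:2]/p[:,2:]
E
cat .gitignore 2>/dev/null
python3 - <<'E'
from h import *
import json
i=imaging.camera_info("top")
T={"sh":(175,223,.03),"lh":(430,236,.03),"ld":(262,196,.024),"sd":(343,182,.024)}
P={k:ray(i,v[:2],v[2])[0] for k,v in T.items()}
for k,p in P.items(): print(k,p.round(3),np.hypot(*p[:2]).round(3))
s=readout.sense(); w=imaging.camera_info("wrist")
print(w, "rel",Ro.from_euler("xyz",s["eef_rot"],degrees=True).inv().apply(w["xyz"]-s["tool_pos"]))
for k in("lh","sd","ld","sh"):
    for y in (0,90,-90,180):
        q=kin.solve_ik([P[k][0],P[k][1],.25],[180,0,y]); print(k,y,None if q is None else np.round(q))
E
```

```text
sh [0.449 0.302 0.03 ] 0.541
lh [ 0.421 -0.303  0.03 ] 0.518
ld [0.514 0.097 0.024] 0.523
sd [ 0.549 -0.097  0.024] 0.557
{'intrinsics': array([[319.72857527,   0.        , 321.00486115],
       [  0.        , 319.72857527, 200.60745318],
       [  0.        ,   0.        ,   1.        ]]), 'xyz': array([ 0.30219308, -0.46546661,  0.37277446]), 'attitude': array([ 1.62777978e+02,  1.60807838e-01, -6.46450114e+01])} rel [ 0.07411148  0.0003561  -0.14246457]
lh 0 [ 37.  14.  -5.  89.   1.  77. -57.]
lh 90 [ 48.  15. -17.  89.   4.  77.  30.]
lh -90 [  29.   13.    6.   90.   -2.   77. -145.]
lh 180 [ 57.  16. -29.  89.   8.  78. 117.]
sd 0 [ 22.  19. -18.  83.   6.  79. -87.]
sd 90 [ 29.  21. -29.  83.  10.  79.   0.]
sd -90 [  13.   18.   -7.   83.    2.   78. -174.]
sd 180 [ 34.  22. -36.  82.  13.  80.  88.]
ld 0 [  18.   18.  -40.   88.   12.   78. -113.]
ld 90 [ 22.  19. -46.  88.  14.  79. -25.]
ld -90 [ 32.  25. -62.  87.  22.  81. 149.]
ld 180 [ 23.  20. -47.  87.  15.  79.  65.]
sh 0 [ -52.   17.   22.   87.   -6.   78. -120.]
sh 90 [-17.  18. -25.  85.   8.  78. -42.]
sh -90 [  6.  27. -62.  85.  24.  82. 124.]
sh 180 [-19.  18. -21.  85.   6.  78.  49.]
```

Run:
```python
from h import *
import pickle
P={"lh":(.421,-.303),"sd":(.549,-.097),"ld":(.514,.097),"sh":(.449,.302)}
D={};tiles=[]
for k,p in P.items():
    q=kin.solve_ik([p[0]+.07,p[1],.16],[180,0,180]); robot.move_j(q); robot.sleep(.3)
    i=imaging.camera_info("wrist"); im=imaging.camera("wrist"); D[k]=(i,im)
    c=proj(i,[*p,.03])[0]; print(k,c.round(),i["xyz"].round(3),i["attitude"].round(1),readout.sense()["time"])
    x0=int(np.clip(c[0]-133,0,374)); y0=int(np.clip(c[1]-100,0,200))
    t=cv2.resize(im[y0:y0+200,x0:x0+266],(400,300),interpolation=cv2.INTER_CUBIC); print(x0,y0)
    tiles.append(t)
pickle.dump(D,open("D.pkl","wb"))
m=np.vstack([np.hstack(tiles[:2]),np.hstack(tiles[2:])]); cv2.imwrite("pics/w1.png",m[:,:,::-1])
```

```text
lh [322. 111.] [ 0.414 -0.304  0.303] [162.9   0.   90. ] 2.125
189 10
sd [324. 111.] [ 0.542 -0.099  0.303] [162.9   0.   89.9] 3.4333
191 10
ld [324. 110.] [0.508 0.095 0.302] [162.9   0.   89.9] 4.5917
191 9
sh [324. 109.] [0.444 0.3   0.302] [162.9   0.   89.9] 5.8083
190 8
```

View pics/w1.png

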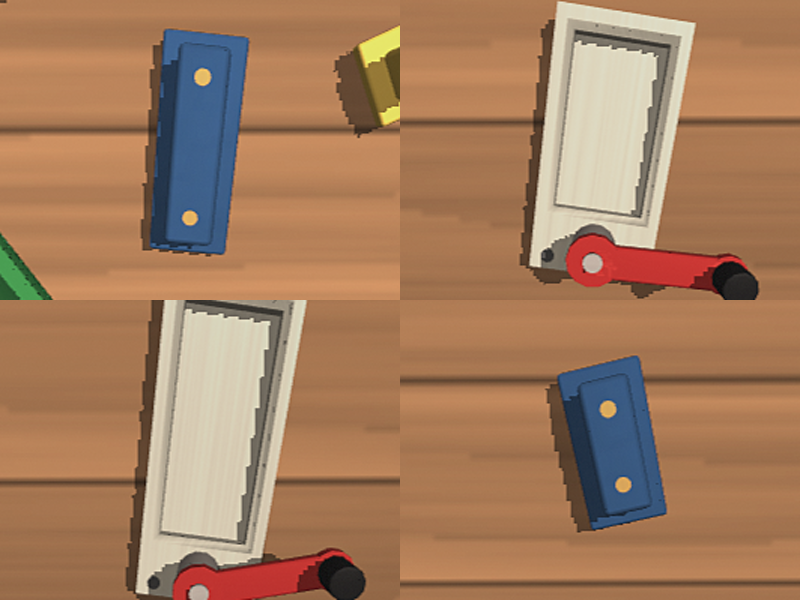

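The wrist crops show a long blue head with dots at tile (202,77) and (190,218). The short blue head's dots are at (608,409) and (623,485). The docks are as expected, with levers open about 90°. Green and yellow pieces are only at the edges, so the choice stands. Next I'll fit the poses.

```bash
cat > fit.py <<'E'
from h import *
import pickle
from scipy.optimize import minimize
def dots(i,im,z):
    h=cv2.cvtColor(im,cv2.COLOR_RGB2HSV); m=cv2.inRange(h,(12,90,170),(24,200,255))
    n,l,st,c=cv2.connectedComponentsWithStats(m)
    return [(c[j],st[j,4]) for j in range(1,n) if 25<st[j,4]<200 and abs(st[j,2]-st[j,3])<4]
def lines(L):  # model segments (dock frame): outer top, and pocket floor
    hx=(L+6)/2000; a=-hx-.011; b={120:.1,88:.084}[L]
    S=[]
    for x0,x1,y,z in((a,b,.036,.024),(hx,-hx,.026,.008)):
        S+= [((x0,-y,z),(x1,-y,z)),((x0,y,z),(x1,y,z)),((x0,-y,z),(x0,y,z))]
    S.append(((hx,-.026,.008),(hx,.026,.008)))
    return S
def pts(p,S):
    c,s=np.cos(p[2]),np.sin(p[2]); R=np.array([[c,-s,0],[s,c,0],[0,0,1]])
    t=np.linspace(.04,.96,60)[:,None]
    return [((np.array(u)*(1-t)+np.array(v)*t)@R.T)+[p[0],p[1],0] for u,v in S]
def fitdock(i,im,L,p0):
    g=cv2.GaussianBlur(im,(0,0),1.2).astype(float).mean(2)
    gx,gy=cv2.Sobel(g,6,1,0),cv2.Sobel(g,6,0,1)
    def cost(p):
        tot=0
        for P in pts(p,lines(L)):
            q=proj(i,P); d=q[-1]-q[0]; n=np.array([-d[1],d[0]])/np.hypot(*d)
            ok=(q[:,0]>1)&(q[:,1]>1)&(q[:,0]<638)&(q[:,1]<398)
            if ok.sum()<5: continue
            q=q[ok].astype(np.float32)
            v=cv2.remap(gx,q[:,0],q[:,1],1)*n[0]+cv2.remap(gy,q[:,0],q[:,1],1)*n[1]
            tot+=np.minimum(np.abs(v),60).sum()
        return -tot
    best=None
    for dx in np.linspace(-.012,.012,7):
        for dy in np.linspace(-.012,.012,7):
            for da in (-.05,-.025,0,.025,.05):
                p=np.array(p0)+[dx,dy,da]; c=cost(p)
                if best is None or c<best[0]: best=(c,p)
    r=minimize(lambda u:cost(best[1]+u*[.002,.002,.01]),np.zeros(3),method="Nelder-Mead",options=dict(initial_simplex=[[0,0,0],[1,0,0],[0,1,0],[0,0,1]]))
    return best[1]+r.x*[.002,.002,.01],r.fun
E
cat > f1.py <<'E'
from fit import *
D=pickle.load(open("D.pkl","rb"))
for k in("lh","sh"):
    i,im=D[k]; d=dots(i,im,.046); W=[ray(i,c,.046)[0] for c,_ in d]
    for (c,a),w in zip(d,W): print(k,c.round(1),a,w.round(4))
tl=[]
for k,L,x0,y0,corner in(("sd",88,191,10,[(158,2),(295,23),(130,266)]),("ld",120,191,9,[(0,0)]*3)):
    i,im=D[k]
    if k=="ld":
        e=ray(i,np.array([(144,570-300),(165,0)])/1.504+[x0,y0],.024)  # left edge
        f=ray(i,[np.array([212,239])/1.504+[x0,y0]],.008)[0] # guess
        u=(e[0]-e[1])[:2]; u/=np.hypot(*u); n=np.array([-u[1],u[0]])
        q=ray(i,[np.array((200,293))/1.504+[x0,y0]],.065)[0][:2]; c=q-u*.082
    else:
        w=ray(i,np.array(corner)/1.504+[x0,y0],.024)[:,:2]; u=w[2]-w[0]; u/=np.hypot(*u)
        c=(w[0]+w[1])/2+u*.058
    p,f=fitdock(i,im,L,[*c,np.arctan2(u[1],u[0])]); print(k,c,np.arctan2(u[1],u[0]),"->",p.round(4),np.degrees(p[2]).round(2),f)
    v=cv2.resize(im[:,180:480],None,fx=2,fy=2,interpolation=cv2.INTER_CUBIC)[:600].copy() if 0 else cv2.resize(im[0:230,200:440],(400*1,383),interpolation=cv2.INTER_CUBIC)
    s=400/240
    for P in pts(p,lines(L)):
        for a in proj(i,P)[::6]: cv2.circle(v,tuple(int(t) for t in ((a-[200,0])*s).round()),1,(0,80,255),-1)
    a=proj(i,[p[0]+np.cos(p[2])*(L/2+22)/1000,p[1]+np.sin(p[2])*(L/2+22)/1000,.065])[0]
    cv2.circle(v,tuple(int(t) for t in ((a-[200,0])*s).round()),3,(0,255,0),-1)
    tl.append(v)
cv2.imwrite("pics/f1.png",np.hstack(tl)[:,:,::-1])
E
python3 f1.py
```

```text
lh [576.3   5.5] 107 [ 0.3492 -0.1238  0.046 ]
lh [479.7  49.2] 91 [ 0.3774 -0.1879  0.046 ]
lh [323.2  60.9] 97 [ 0.3853 -0.3025  0.046 ]
lh [314.8 154.9] 73 [ 0.455  -0.3092  0.046 ]
lh [164.1 206. ] 68 [ 0.4982 -0.4366  0.046 ]
lh [ 45.8 330.9] 33 [ 0.6242 -0.5684  0.046 ]
lh [  5.1 388.5] 140 [ 0.6948 -0.628   0.046 ]
lh [634.6 387.5] 95 [0.6937 0.0167 0.046 ]
lh [150.5 396.2] 35 [ 0.705  -0.4805  0.046 ]
sh [327.9  80.2] 93 [0.428  0.3049 0.046 ]
sh [338.  130.6] 82 [0.4651 0.313  0.046 ]
sh [484.4 270.1] 33 [0.5883 0.4462 0.046 ]
sd [ 0.53760994 -0.09155091] -0.14392407882965508 -> [ 0.5374 -0.0908 -0.1448] -8.3 -24653.27873724488
ld [0.50234225 0.10550993] -0.10881690412999932 -> [ 0.515   0.1064 -0.1344] -7.7 -20323.557411670165
```

View pics/f1.png

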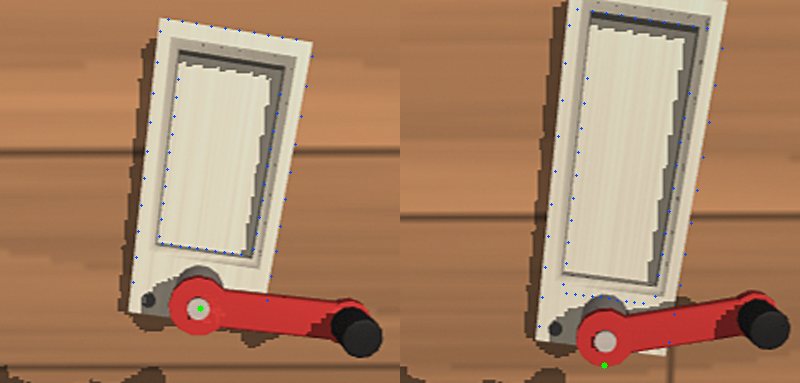

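Short dock fit lies on the edges (pivot dot on the cap at (199,309)). The long dock fit slid about 13 mm along x; refit it with a tighter start.

Run:
```python
from fit import *
D=pickle.load(open("D.pkl","rb")); i,im=D["ld"]
s=400/240
for p0 in([.5023,.1055,-.13],[.498,.1065,-.134],[.4945,.107,-.134]):
    p,f=fitdock(i,im,120,p0); print(p.round(4),f)
    p2=minimize
# pivot & knob measurement by hand: pivot caps at overlay px
for k,L,piv,knob in(("sd",88,(199,309),(362,338)),("ld",120,(606-400,341),(770-400,329))):
    i=D[k][0]
    print(k,"pivot",ray(i,np.array(piv)/s+[200,0],.067)[0].round(4),"knob top",ray(i,np.array(knob)/s+[200,0],.089)[0].round(4))
```

```text
[ 0.515   0.1064 -0.1337] -20328.324113196668
[ 0.5058  0.1066 -0.1379] -21183.473850205395
[ 0.506   0.1066 -0.138 ] -21184.907844141533
sd pivot [ 0.6027 -0.1009  0.067 ] knob top [ 0.6098 -0.0323  0.089 ]
ld pivot [0.5839 0.0963 0.067 ] knob top [0.5717 0.1646 0.089 ]
```

Run:
```python
from fit import *
robot.movep([.515+.03,.1,.18],[180,0,180]); robot.sleep(.25)
i=imaging.camera_info("wrist"); im=imaging.camera("wrist"); pickle.dump((i,im),open("ld2.pkl","wb"))
for p0 in([.5027,.1070,-.138],):
    p,f=fitdock(i,im,120,p0); print(p.round(4),f)
v=cv2.resize(im[0:230,200:440],(400,383),interpolation=cv2.INTER_CUBIC); s=400/240
for P in pts(p,lines(120)):
    for a in proj(i,P)[::6]: cv2.circle(v,tuple(int(t) for t in ((a-[200,0])*s).round()),1,(0,80,255),-1)
# grasp short head
Y=192.3
robot.movep([.4466,.3090,.12],[180,0,Y]); robot.move_straight([.4466,.3090,.023],velocity=.12,stop_force=15)
s0=readout.sense(); print(s0["tool_pos"],s0["wrist_force"])
fingers.grasp(60); robot.sleep(.2)
s0=readout.sense(); print(s0["gripper_width"],s0["gripper_force"],s0["wrist_force"])
i=imaging.camera_info("wrist"); im=imaging.camera("wrist"); pickle.dump((i,im),open("shg.pkl","wb"))
# same pose top view check
c=proj(i,[[.4466,.3090,.046]])[0]; print(c, s0["time"])
w=cv2.resize(im[100:330,200:440],(400,383),interpolation=cv2.INTER_CUBIC)
cv2.imwrite("pics/g1.png",np.hstack([v,w])[:,:,::-1])
```

```text
[ 0.5018  0.107  -0.1431] -24731.92616102527
[0.44727871 0.30948845 0.02376392] [-0.19476182  0.65788324  0.12076285]
0.02508805911562617 59.68423247337341 [0.38856464 0.28787447 3.13345335]
[321.36982769 287.89641517] 9.6167
```

View pics/g1.png

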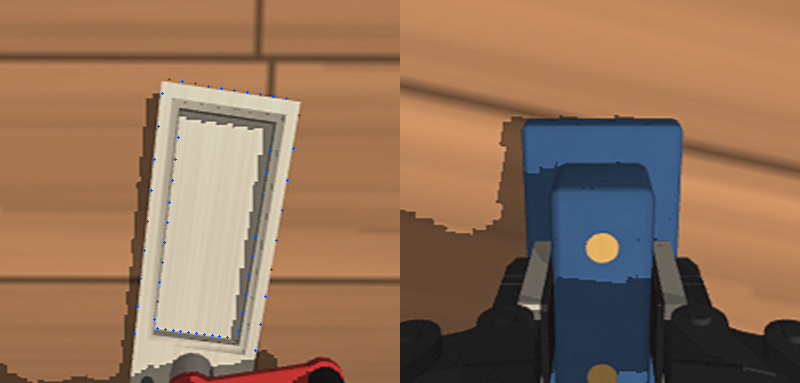

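The grasp is good: the rib sits square between the pads, dots at (602,248) and (602,373). The refit long dock matches its edges. Now I'll place the short head.

```bash
cat >> h.py <<'E'
def log(t):
    s=readout.sense(); print(t,s["tool_pos"].round(4),"yaw",s["eef_rot"][2].round(1),"F",s["wrist_force"].round(1),"w",s["gripper_width"].round(4),"t",round(s["time"],2)); return s
def place(dock,off,L,dz=-.0015,shift=-.0005):
    """dock=(x,y,yaw rad); off = head centre minus TCP along tool x"""
    x,y,a=dock; yaw=np.degrees(a)+180
    u=np.array([np.cos(a),np.sin(a)]); t=np.array([x,y])+u*(shift+off)   # tool x = -u
    robot.movep([*t,.145],[180,0,yaw]); robot.move_straight([*t,.06],velocity=.15); log("above")
    hit=robot.move_straight([*t,.0318+dz],velocity=.04,stop_force=20); print("hit",hit); return log("down")
E
python3 - <<'E'
from h import *
import pickle
i,im=pickle.load(open("shg.pkl","rb"))
px=np.array([(202,248),(202,373)])*.6+[200,100]; w=ray(i,px,.046)
s=log("start"); a=np.radians(s["eef_rot"][2]); R=np.array([[np.cos(a),np.sin(a)],[-np.sin(a),np.cos(a)]])
loc=(w[:,:2]-s["tool_pos"][:2])@R.T; print("dots in tool xy",loc.round(4))
off=loc.mean(0)[0]; print(off)
p=s["tool_pos"]; robot.move_straight([p[0],p[1],.145],velocity=.2)
place((.5374,-.0906,-.1448),off,88)
i2=imaging.camera_info("wrist"); im=imaging.camera("wrist")
cv2.imwrite("pics/p1.png",cv2.resize(im[100:400,160:480],(640,600))[:,:,::-1])
E
```

```text
Traceback (most recent call last):
  File "h.py", line 13, in log
    s=readout.sense(); print(t,s["tool_pos"].round(4),"yaw",s["eef_rot"][2].round(1),"F",s["wrist_force"].round(1),"w",s["gripper_width"].round(4),"t",round(s["time"],2)); return s
                                                                                                                       ^^^^^^^^^^^^^^^^^^^^^^^^
AttributeError: 'float' object has no attribute 'round'
```

```bash
sed -i 's/s\["gripper_width"\].round(4)/round(s["gripper_width"],4)/; s/s\["eef_rot"\]\[2\].round(1)/round(float(s["eef_rot"][2]),1)/' h.py
python3 - <<'E'
from h import *
import pickle
i,im=pickle.load(open("shg.pkl","rb"))
px=np.array([(202,248),(202,373)])*.6+[200,100]; w=ray(i,px,.046)
s=log("start"); a=np.radians(s["eef_rot"][2]); R=np.array([[np.cos(a),np.sin(a)],[-np.sin(a),np.cos(a)]])
loc=(w[:,:2]-s["tool_pos"][:2])@R.T; print("dots in tool xy",loc.round(4))
off=loc.mean(0)[0]; print(off)
p=s["tool_pos"]; robot.move_straight([p[0],p[1],.145],velocity=.2)
place((.5374,-.0906,-.1448),off,88)
i2=imaging.camera_info("wrist"); im=imaging.camera("wrist")
cv2.imwrite("pics/p1.png",cv2.resize(im[100:400,160:480],(640,600))[:,:,::-1])
E
```

```text
start [0.4469 0.3094 0.0235] yaw -167.7 F [0.8 0.3 5. ] w 0.0249 t 9.67
dots in tool xy [[ 0.0188  0.0004]
 [-0.0178  0.0004]]
0.0004821569107243892
above [ 0.5383 -0.0899  0.0607] yaw 171.8 F [ 0.2 -0.4 -1. ] w 0.0248 t 12.66
hit False
down [ 0.5368 -0.0907  0.0314] yaw 171.7 F [-4.4  0.   9.2] w 0.0249 t 13.55
```

View pics/p1.png

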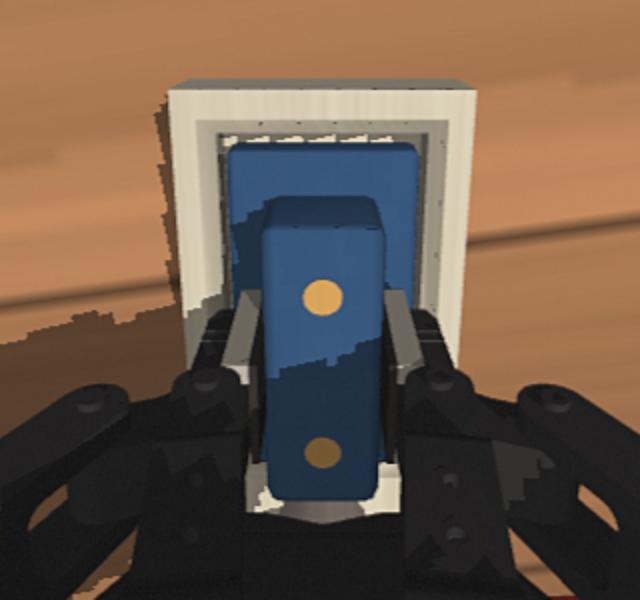

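The head is down in the pocket, centred with play all round (TCP z 0.0314, floor contact 9 N). Release and shut the lever.

```bash
cat >> h.py <<'E'
def lever(dock,r,th0):
    """grip the knob at angle th0 (rad), swing it shut, release, retreat"""
    x,y,a=dock; pv=np.array([x+r*np.cos(a),y+r*np.sin(a)])
    K=lambda th,z:[*(pv+.07*np.array([np.cos(a+np.pi-th),np.sin(a+np.pi-th)])),z]
    O=lambda th:[180,0,np.degrees(a-th)+180]
    robot.movep(K(th0,.13),O(th0)); print("hit",robot.move_straight(K(th0,.068),velocity=.15,stop_force=10))
    fingers.grasp(25); log("grip")
    n=7
    for th in np.linspace(th0,0,n+1)[1:]: robot.move_straight(K(th,.068),O(th),velocity=.12)
    log("shut")
    n_=np.array([np.sin(a),-np.cos(a)])*.004   # dock -y
    e=K(0,.068); print("stop",robot.move_straight([e[0]+n_[0],e[1]+n_[1],.068],velocity=.03,stop_force=12))
    s=log("push"); d=s["tool_pos"][:2]-pv; print("angle",np.degrees((a+np.pi-np.arctan2(d[1],d[0])+np.pi)%(2*np.pi)-np.pi).round(2))
    fingers.ungrasp(); robot.move_straight(K(0,.15),velocity=.25)
E
python3 - <<'E'
from h import *
s=readout.sense(); p=s["tool_pos"]
fingers.ungrasp(); robot.move_straight([p[0],p[1],.14],velocity=.25); log("released")
lever((.5374,-.0906,-.1448),.066,np.radians(87.5))
im=imaging.camera("top"); log("end")
cv2.imwrite("pics/t2.png",cv2.resize(im[100:300,100:500],(800,400),interpolation=cv2.INTER_CUBIC)[:,:,::-1])
E
```

```text
released [ 0.5367 -0.0908  0.1403] yaw 171.7 F [-0.1 -0.1 -0.9] w 0.0857 t 14.81
hit False
grip [ 0.6102 -0.0304  0.0685] yaw 84.2 F [-0.4  0.5  1.3] w 0.0169 t 17.36
shut [ 0.5338 -0.0897  0.0683] yaw 171.6 F [-0.1 -0.1  5.7] w 0.0168 t 19.93
stop False
push [ 0.5337 -0.0906  0.0683] yaw 171.8 F [-0.3  4.2  5.1] w 0.0168 t 20.21
angle -0.41
end [ 0.5329 -0.0903  0.1498] yaw 171.7 F [ 0.  -0.1  0.1] w 0.0857 t 21.4
```

Run:
```python
from fit import *
x,y=.4202,-.3059
robot.movep([x,y,.12],[180,0,174.5]); robot.move_straight([x,y,.023],velocity=.12,stop_force=15); log("at")
im2=imaging.camera("top")
fingers.grasp(60); robot.sleep(.2); s=log("gripped")
i=imaging.camera_info("wrist"); im=imaging.camera("wrist"); pickle.dump((i,im,s),open("lhg.pkl","wb"))
a=np.radians(s["eef_rot"][2]); R=np.array([[np.cos(a),np.sin(a)],[-np.sin(a),np.cos(a)]])
for c,n in dots(i,im,.046):
    if 290<c[0]<350: print(c.round(1),n,((ray(i,c,.046)[0,:2]-s["tool_pos"][:2])@R.T).round(4))
w=cv2.resize(im[100:400,160:480],(400,375)); v=cv2.resize(im2[140:240,290:397],(400,375),interpolation=cv2.INTER_CUBIC)
cv2.imwrite("pics/g2.png",np.hstack([v,w])[:,:,::-1])
```

```text
at [ 0.4211 -0.306   0.0237] yaw 174.5 F [-0.2 -0.4  0.5] w 0.0853 t 23.32
gripped [ 0.4206 -0.3061  0.0234] yaw 174.5 F [ 0.6 -0.1  3. ] w 0.0247 t 24.15
```

View pics/g2.png

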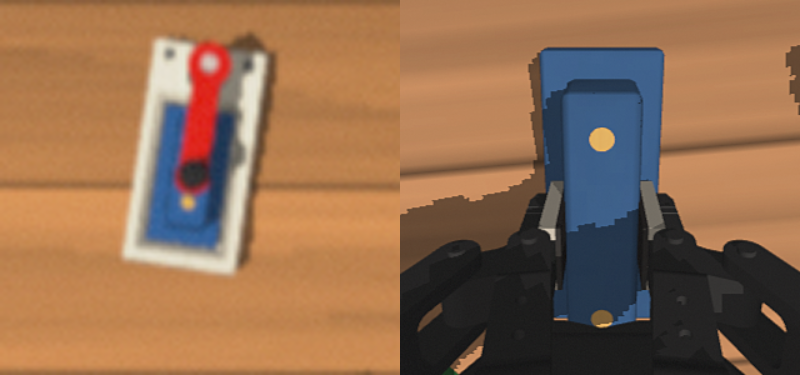

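The short dock's lever lies shut over its head (left tile). The long head is gripped squarely, dots at (602,139) and (602,318). Place it and shut its lever.

Run:
```python
from h import *
import pickle
i,_,s=pickle.load(open("lhg.pkl","rb"))
px=np.array([(201,139),(201,318)])*.8+[160,100]; w=ray(i,px,.046)
a=np.radians(s["eef_rot"][2]); R=np.array([[np.cos(a),np.sin(a)],[-np.sin(a),np.cos(a)]])
loc=(w[:,:2]-s["tool_pos"][:2])@R.T; print(loc.round(4))
off=loc.mean(0)[0]
p=s["tool_pos"]; robot.move_straight([p[0],p[1],.145],velocity=.2)
place((.5018,.1070,-.1431),off,120,shift=-.001)
im=imaging.camera("wrist")
cv2.imwrite("pics/p2.png",cv2.resize(im[100:400,160:480],(640,600))[:,:,::-1])
```

```text
[[ 0.035   0.001 ]
 [-0.0347  0.0009]]
above [0.5016 0.1072 0.0606] yaw 171.8 F [ 0.1 -0.7 -0.2] w 0.0249 t 27.23
hit True
down [0.5004 0.1068 0.0314] yaw 171.8 F [ 0.  -0.3  3.7] w 0.0246 t 27.96
```

View pics/p2.png

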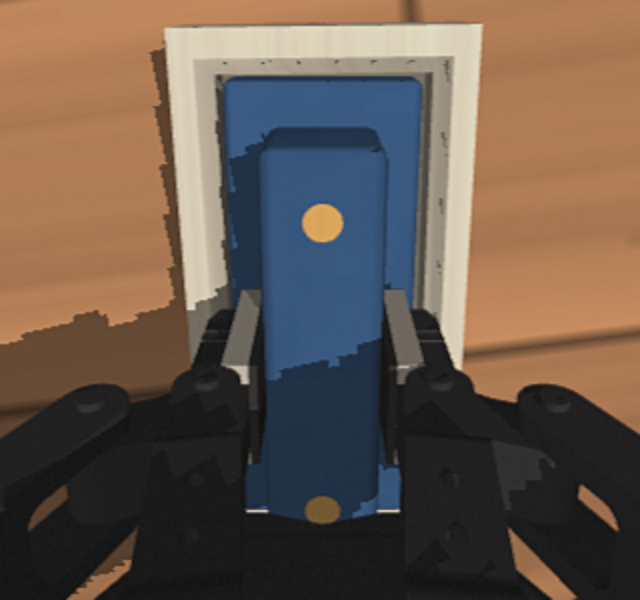

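The long head is in its pocket at the seated height (z 0.0314). Shut its lever and check.

Run:
```python
from h import *
p=readout.sense()["tool_pos"]
fingers.ungrasp(); robot.move_straight([p[0],p[1],.14],velocity=.25)
lever((.5018,.1070,-.1431),.082,np.radians(72.5))
robot.movep([.40,-.25,.25],[180,0,180]); log("end")
im=imaging.camera("top")
cv2.imwrite("pics/t3.png",cv2.resize(im[80:260,150:450],(800,480),interpolation=cv2.INTER_CUBIC)[:,:,::-1])
```

```text
hit False
grip [0.572  0.1646 0.0685] yaw 99.3 F [ 1.2 -0.   2.6] w 0.017 t 31.51
shut [0.5162 0.1063 0.0685] yaw 171.7 F [ 6.1 -1.1  1.8] w 0.0169 t 33.84
stop False
push [0.5161 0.1055 0.0686] yaw 171.8 F [ 8.2  3.6 -3.1] w 0.0164 t 34.12
angle 0.51
end [ 0.4003 -0.2487  0.2496] yaw -179.9 F [0.1 0.8 0. ] w 0.0857 t 36.7
```

View pics/t3.png

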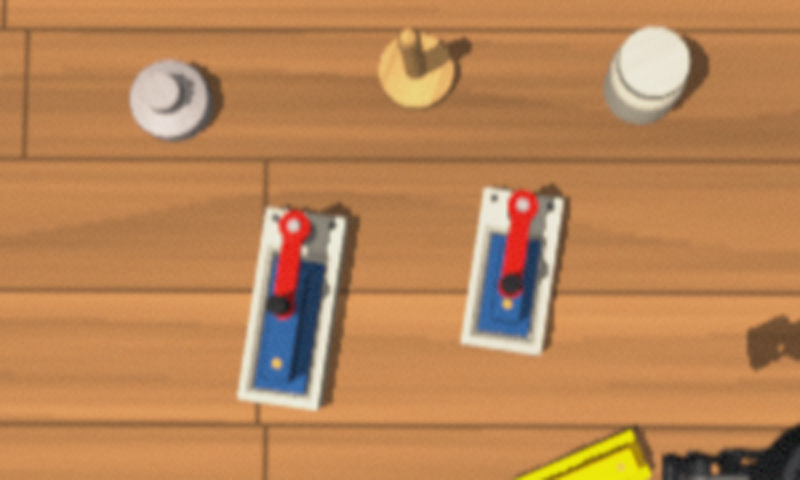

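Both levers look shut, and the jar, weight and peg are unmoved. Plenty of time is left, so I'll do one firm push on each knob to be sure it is against its stop.

Run:
```python
from h import *
for (x,y,a),r in(((.5374,-.0906,-.1448),.066),((.5018,.1070,-.1431),.082)):
    u=np.array([np.cos(a),np.sin(a)]); n=np.array([u[1],-u[0]]); k=np.array([x,y])+u*(r-.07); O=[180,0,np.degrees(a)+180]
    robot.movep([*k,.13],O); robot.move_straight([*k,.068],velocity=.15,stop_force=10); fingers.grasp(40); robot.sleep(.2)
    y0=log("grip")["tool_pos"]
    print("stop",robot.move_straight([*(k+n*.006),.068],velocity=.02,stop_force=15)); robot.sleep(.3)
    s=log("push"); print("moved",((s["tool_pos"]-y0)[:2]@n*1000).round(2),"mm; angle", np.degrees(((k-s["tool_pos"][:2])@n)/.07).round(2))
    fingers.ungrasp(); robot.move_straight([*k,.13],velocity=.25)
robot.movep([.40,-.25,.25],[180,0,180]); log("end")
```

```text
grip [ 0.5336 -0.09    0.0683] yaw 171.7 F [-1.5 -0.8  3.8] w 0.0164 t 39.09
stop False
push [ 0.5335 -0.0907  0.0684] yaw 171.9 F [0.6 6.9 2.6] w 0.0166 t 39.84
moved 0.68 mm; angle -0.51
grip [0.5139 0.1059 0.0684] yaw 171.8 F [-0.9  0.6  4. ] w 0.0164 t 43.12
stop False
push [0.5139 0.1056 0.0686] yaw 172.0 F [ 2.9  9.6 -2.7] w 0.0163 t 43.87
moved 0.28 mm; angle 0.26
end [ 0.4003 -0.2487  0.2495] yaw -179.9 F [ 0.1  0.4 -0.5] w 0.0854 t 46.4
```

Both knobs hold against their stops: a 6 mm push moved each less than 0.7 mm. Handing in.

```bash
python3 -c "
from station import order
print(order.finish_job())"
```

```text
the job is handed in; nothing more can be done
None
```

Both brush heads are seated in their matching docks with the red levers shut against their stops; the jar, weight and peg were not touched, and the job was handed in at about 46 s of the 72 s allowed.

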